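# Check the rotation-latch lever of a glass vacuum lifter

## Task

Check the rotation-latch lever on the vacuum lifter's handlebar, the right-hand one as seen from the robot: put the fingers behind its blade, on the machine's side, and press it in towards the bar, without gripping or forcing it, until it comes up firm on its stop short of the bar. Finish while still holding it pressed against the stop with the fingers, so that the gap to the bar can be measured. Leave the left-hand release lever alone (the pads are holding a sheet of glass), do not lean on the bar, and leave the things lying about where they are.

Things in the scene. Friction and masses are not known exactly. Their poses are not given: they have to be found in the camera images.
- lifter: vacuum lifter for sheet glass, fixed: four rubber pads on a blue frame, on a 430 x 600 x 8 mm glass sheet. Origin on the bench under the middle of the frame; x points away from the handlebar to the machine, y left along the handlebar, z up. Tall parts (bail 300 mm, disc and pump box 190 to 215 mm high) stand over 185 mm in +x of the bar's axis; a latch block, top 205 mm, 155 mm in +x at y = -60 mm
- handlebar: control handle, fixed: a U of 25 mm steel tube, open to the machine. Origin on the axis in the middle of the crossbar, 300 mm in -x of the lifter's origin, 185 mm above the bench; axes as the lifter's. Crossbar along y, with rubber sleeves 32 mm thick 58 to 163 mm either side of the middle; side tubes run along +x at y = -190 and 190 mm, same height. Lever perches 30 mm either side of the middle
- latch_lever (a joint): angle (rad) of the right-hand (-y) rotation-latch lever: 0 at rest, growing as it is pressed in towards the bar, stop at 0.26. A spring returns it: pressing 90 mm from the pivot takes about 4 N to start and 9 N at the stop. It draws a pull-rod that runs at lever height from the blade, 30 mm from the pivot, in +x to the latch block
- latch_pivot (a point): the rotation-latch lever's upright pivot axis, at mid-height of its blade: in the handlebar's frame x = +36, y = -30, z = 0 mm
- latch_blade: finger blade of the latch lever, plain aluminium, 10 mm thick, 20 mm high, running outward to a 23 mm ball end 126 mm from the pivot. Origin mid-section, 90 mm from the pivot; y along the blade (+y to the pivot), z up, +x face on the machine's side, pressed towards -x (the bar). At rest it slants 0.34 rad from the bar, origin 66 mm from the bar's axis (43 at the stop). 80 mm free in +x, 90 below
- release_lever (a joint): angle (rad) of the left-hand (+y) vacuum-release lever, the mirror image of the latch lever: 0 at rest, grows as pressed. To be left alone
- spray_bottle: white spray bottle with a blue head, 84 mm across, 240 mm high, origin under its middle; loose, to be left alone
- mug: terracotta mug, 84 mm across, 88 mm high, origin under its middle; loose, beside the right end of the handlebar, to be left alone
- tape_roll: roll of paper tape lying flat, 96 mm across, 25 mm high, origin under its middle; loose, on the bench under the handlebar, to be left alone
- flux_jar: amber jar with a steel cap, 60 mm across, 70 mm high, origin under its middle; loose, to be left alone
- screwdriver: screwdriver 200 mm long lying on the bench near the left end of the handlebar; loose, to be left alone
- brush: brush 220 mm long lying on the bench; loose, to be left alone
- pliers: glass-running pliers 165 mm long lying on the bench, black grips; loose, to be left alone

How it is judged:
By the outcome, as a careful person would: the job done as asked, in the order asked, and still so for the second after the job is handed in, while the arm keeps its last pose, push and grip.
It also fails if it takes over 35 s, if anything falls off the work surface, if the arm or the gripper's body presses on something with over 40 N, if the wrist force passes 120 N, or if a joint passes its speed limit or range.

## Robot

A 7-joint arm with a two-finger parallel gripper is mounted at the origin on the work surface. World frame = base frame: x ahead of the robot, y to its left, z up, the work surface at z = 0. Lengths are in m, angles in rad, forces in N, time in s.
With the tool pointing down it reaches from about 0.4 to 0.85 m from the base axis. Payload 10.4 kg.
Tool frame: the origin (TCP) lies between the finger pads; the fingertips stand 22 mm ahead of it and the grasp point (between the pads) lies 3 mm ahead of it; y points along the fingers, z is the direction in which the jaws open and shut, and the axes are right-handed (so a half turn about y gives the same grasp; the last joint's range is limited). The gripper opens to 87 mm and grips with 3 to 60 N. Pads are 19 mm wide; open, the fingers measure 117 mm over their backs; the gripper's body (75 mm by 190 mm) begins 51 mm behind the grasp point.
Start: joints at [1.317, 0.332, -0.065, 1.46, 0.022, 1.35, -0.088], TCP at [0.143, -0.608, 0.245] pointing down, gripper open.
Joint ranges: [-2.6, 2.6], [-0.5, 2.12], [-1.47, 1.34], [0.16, 2.42], [-1.27, 4.41], [0.06, 2.06], [-2.6, 2.6]. Speed limits (rad/s): [2.22, 2.22, 2.79, 2.79, 3.14, 3.14, 3.14].

## Interface

Orientations are given as a unit quaternion [w, x, y, z].
In Python, from plant import ctrl gives the robot as it stands.
- The arm moves only by the shell command python3 -m jog 'ROWS' [FORCE]. ROWS is JSON, a list of rows, each an object with "linear": the shift along the tool's x, y, z scaled (see below), a list of three; "dr": the turn, a rotation vector about the tool's x, y, z scaled (see below), a list of three; "jaw": the opening, from 0 (shut) to 1 (fully open). A call has 1 to 20 rows; each row shifts and turns the commanded pose from where the row before left it, along the tool's axes as they then stand; what a row does not reach is not made up. The controller multiplies each number of a shift by 0.04 m and each number of a turn by 0.15 rad. A row lasts 1/10 s, in which the tool goes at most 50 mm and 8.59 degrees, less where a joint would pass 70% of its speed; a pose out of reach is approached as far as the arm can. A call with a number of a shift or a turn outside -1 to 1 is refused whole. A call with a gripper value outside its range is refused whole. The fingers move at their own pace and stop on an object; FORCE is the grip in N (left out, the last holds). Time passes only in rows, so rows that do not move let the fingers close. It gives the time, the measured TCP pose, the force and the opening at its end, in the units of the state.
- ctrl.sense(): the state, without advancing time (a new reading comes with each control period).
- ctrl.capture(name): name is "side" or "top"; returns the picture (384x512x3 uint8, red, green, blue); there is no depth.
- ctrl.calibration(name): a dict with "fx", "fy", "cx", "cy" (pixels), "R" (3x3) and "t" (3): a world point X has camera coordinates R X + t. Camera axes: x right, y down, z forward; pixel columns grow to the right and rows downward; lengths in m; the calibration is good to about 2 mm. A picture is of the moment at which its call begins. calibration takes no time and is no camera call.
- ctrl.close_job(): hands the job in, once; it reports no verdict.
The state is a dict: "clock": time; "q": joint angles; "joint_velocities": joint speeds; "joint_torque": joint torques, N m; "tool_pos": TCP position; "eef_rot": TCP orientation; "wrist_force": force on the tool from outside, world axes, zero at the start; "wrist_torque": the same for the moment, N m; "opening": finger opening in m.
Only numpy, scipy, OpenCV 4.12 (cv2) and the standard library are available. Lean on these libraries where they do the work, as an engineer would, in place of code of your own. Each camera call takes 0.05 s, during which the arm holds its last target. There are 200 camera calls.

## Working session

There is one attempt and no reset: what is moved stays moved. The work goes in short steps, Python scripts to look and compute and a shell command to move; the robot and the scene stay as the last step left them, time stands still between calls to the robot, and variables do not carry over. Pictures are saved under pics/ and viewed, about 8 in all and at most 12, crops included, and the job is handed in when it is done.

```bash
mkdir -p pics; ls
python3 - <<'E'
from plant import ctrl
import cv2
s=ctrl.sense();print(s)
for n in("side","top"):
    cv2.imwrite(f"pics/{n}0.png",ctrl.capture(n)[:,:,::-1]);print(n,ctrl.calibration(n))
E
```

```text
pics
{'clock': 0.0, 'q': array([ 1.31740062,  0.33288552, -0.06469968,  1.46092609,  0.02160786,
        1.34988812, -0.08854683]), 'joint_velocities': array([-0.00082087, -0.0003291 ,  0.00177291,  0.00047177,  0.00021666,
        0.00103321, -0.00120495]), 'joint_torque': array([ 3.96070927e-04, -6.23249745e+01,  2.50642985e-02, -3.89892769e+01,
       -6.13121968e-02,  3.97828000e-02,  1.29392861e-04]), 'tool_pos': array([ 0.14288445, -0.60809207,  0.24375266]), 'eef_rot': array([ 0.08132623, -0.08149159,  0.70289675, -0.70191262]), 'wrist_force': array([1.11098455, 0.40632591, 0.02029519]), 'wrist_torque': array([-0.03194729,  0.01321922, -0.00151231]), 'opening': 0.08711629565638528}
side {'fx': 397.4987757538173, 'fy': 397.4987757538173, 'cx': 254.65719153030028, 'cy': 194.1004768355604, 'R': array([[-0.87662676, -0.48099768,  0.01291361],
       [-0.28753567,  0.50214241, -0.81558337],
       [ 0.38580924, -0.71867533, -0.57849547]]), 't': array([0.48705845, 0.2667288 , 0.98366518])}
top {'fx': 476.67536555851405, 'fy': 476.67536555851405, 'cx': 254.5417867040794, 'cy': 189.74185288249944, 'R': array([[-0.00314154, -0.99994118,  0.01038118],
       [-0.98530773,  0.00132253, -0.17078326],
       [ 0.17075948, -0.01076518, -0.98525393]]), 't': array([0.0165761 , 0.55607891, 1.4867793 ])}
```

View pics/side0.png

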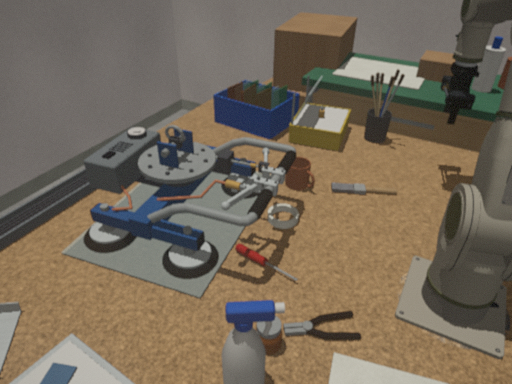

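View pics/top0.png

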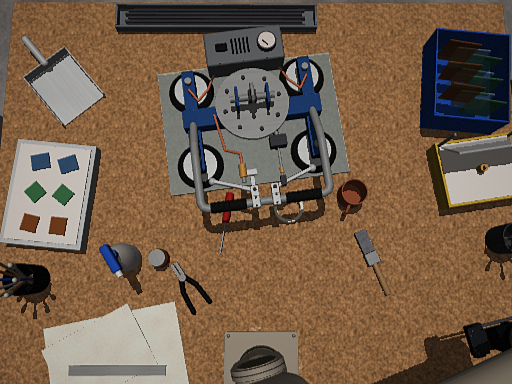

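The top view shows the handlebar crossbar at about rows 190-208, cols 205-330. The latch lever is on the right, around (295,182), and the mug is at (351,193). I'll crop in on the handlebar.

Run:
```python
import cv2
a=cv2.imread("pics/top0.png")[120:225,190:340]
cv2.imwrite("pics/c.png",cv2.resize(a,None,fx=5.3,fy=5.3,interpolation=cv2.INTER_CUBIC))
```

```text
(no output)
```

View pics/c.png

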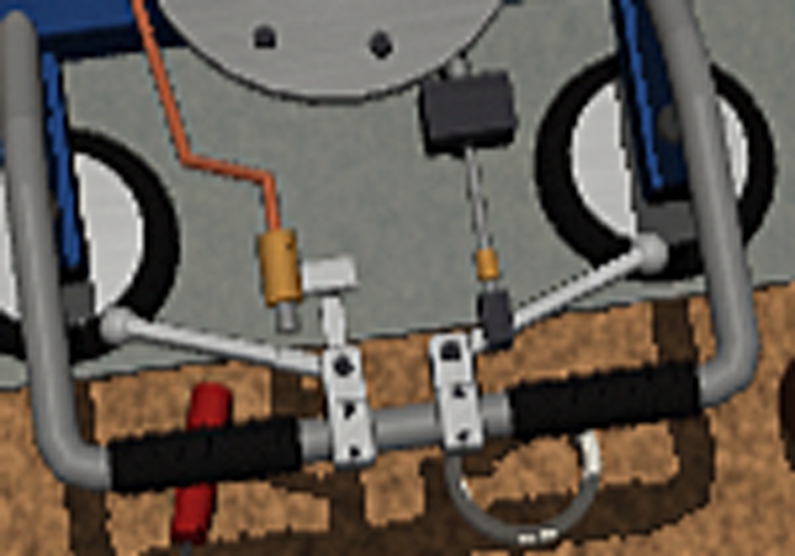

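The crop shows the sleeve centreline ends at about (108,470) and (700,388), the latch ball at (650,252), the pivot bolt at (451,350) and the pull-rod clevis at (495,315).

```bash
cat > h.py <<'E'
import numpy as np
from plant import ctrl
from scipy.spatial.transform import Rotation as Rn
def ray(n,px,z):
    c=ctrl.calibration(n);R=np.array(c["R"]);t=np.array(c["t"])
    d=R.T@np.array([(px[0]-c["cx"])/c["fx"],(px[1]-c["cy"])/c["fy"],1]);o=-R.T@t
    return o+d*(z-o[2])/d[2]
def proj(n,X):
    c=ctrl.calibration(n);p=np.array(c["R"])@X+c["t"]
    return np.array([c["fx"]*p[0]/p[2]+c["cx"],c["fy"]*p[1]/p[2]+c["cy"]])
E
python3 - <<'E'
from h import *
np.set_printoptions(precision=4,suppress=True)
cr=lambda u,v,z: ray("top",(190+u/5.3,120+v/5.3),z)
L0,L1,R1,R0=[cr(*p,.187) for p in((108,470),(300,447),(510,413),(700,388))]
O=((L0+R0)/2+(L1+R1)/2)/2; y=L0-R0; print(np.linalg.norm(y),np.linalg.norm(L1-R1)); y/=np.linalg.norm(y);y[2]=0
x=np.array([y[1],-y[0],0]); O[2]=.185
print("O",O,"yaw",np.arctan2(x[1],x[0]))
for n,p,z in(("ball",(650,252),.19),("pivot",(451,350),.2),("lball",(118,323),.19),("clevis",(495,315),.2)):
    X=cr(*p,z);print(n,X,"handle frame",(X-O)@x,(X-O)@y)
def W(a,b,c=0):return O+a*x+b*y+np.array([0,0,c])
piv=W(.036,-.03)
for th in(0,.26):
    a=.34-th
    for r in(.09,.126):
        P=piv+r*(np.sin(a)*x-np.cos(a)*y);print(th,r,P,"top px",proj("top",P),"side",proj("side",P),"yaw",np.hypot(*P[:2]))
m=ray("top",(351,185),.088);print("mug top",m,(m-O)@x,(m-O)@y)
q=ctrl.sense()["eef_rot"];print(Rn.from_quat(np.roll(q,-1)).as_matrix())
E
```

```text
0.32876012260846127 0.11703774071664164
O [ 0.4986 -0.0177  0.185 ] yaw 0.13735880234631326
ball [ 0.5975 -0.1544  0.19  ] handle frame 0.07929092434342669 -0.1489174312847706
pivot [ 0.5406 -0.0427  0.2   ] handle frame 0.03813216693563102 -0.030445402810624304
lball [0.5577 0.1404 0.19  ] handle frame 0.0802100937177955 0.1485159453775609
clevis [ 0.56  -0.067  0.2  ] handle frame 0.05409787584198773 -0.0572416469254647
0 0.09 [ 0.5797 -0.1224  0.185 ] top px [301.7453 173.8323] side [268.0843 156.5245] yaw 0.5925168731562314
0 0.126 [ 0.5963 -0.1544  0.185 ] top px [312.4462 168.3366] side [268.0482 150.6367] yaw 0.6159381422855286
0.26 0.09 [ 0.5578 -0.1304  0.185 ] top px [304.5943 181.1417] side [275.8453 157.2151] yaw 0.5728236844222985
0.26 0.126 [ 0.5655 -0.1655  0.185 ] top px [316.469  178.5372] side [278.6605 151.5622] yaw 0.5892799122374419
mug top [ 0.5639 -0.2877  0.088 ] 0.02767565236871211 -0.27639756532346005
[[-0.9735 -0.0003  0.2288]
 [-0.2288  0.0012 -0.9735]
 [ 0.     -1.     -0.0013]]
```

The geometry agrees: the ball is seen at handle (79,-149) mm against (78,-149) expected. The tool's x axis also already points along the blade normal at the stop. With jaws shut I'll go above a point behind the blade, at about (0.618,-0.115).

```bash
python3 -m jog '[{"linear":[0,-0.7,0],"dr":[0,0,0],"jaw":0},{"linear":[-0.4,-0.7,-0.2],"dr":[0,0,0],"jaw":0},{"linear":[-0.7,0,-0.46],"dr":[0,0,0],"jaw":0},{"linear":[-0.75,0,-0.48],"dr":[0,0,0],"jaw":0},{"linear":[-0.8,0,-0.52],"dr":[0,0,0],"jaw":0},{"linear":[-0.8,0,-0.52],"dr":[0,0,0],"jaw":0},{"linear":[-0.8,0,-0.52],"dr":[0,0,0],"jaw":0},{"linear":[-0.8,0,-0.52],"dr":[0,0,0],"jaw":0},{"linear":[-0.8,0,-0.52],"dr":[0,0,0],"jaw":0},{"linear":[-0.8,0,-0.52],"dr":[0,0,0],"jaw":0},{"linear":[-0.8,0,-0.52],"dr":[0,0,0],"jaw":0},{"linear":[-0.8,0,-0.52],"dr":[0,0,0],"jaw":0},{"linear":[-0.8,0,-0.52],"dr":[0,0,0],"jaw":0},{"linear":[-0.8,0,-0.52],"dr":[0,0,0],"jaw":0},{"linear":[-0.8,0,-0.52],"dr":[0,0,0],"jaw":0},{"linear":[-0.8,0,-0.52],"dr":[0,0,0],"jaw":0},{"linear":[-0.8,0,-0.52],"dr":[0,0,0],"jaw":0},{"linear":[-0.8,0,-0.52],"dr":[0,0,0],"jaw":0},{"linear":[-0.6,0,-0.4],"dr":[0,0,0],"jaw":0},{"linear":[0,0,0],"dr":[0,0,0],"jaw":0}]' 5
python3 - <<'E'
from h import *
import cv2
s=ctrl.sense();p=s["tool_pos"];M=Rn.from_quat(np.roll(s["eef_rot"],-1)).as_matrix()
print(p,M.round(3),s["wrist_force"],s["opening"],s["clock"],"to go tool units",(M.T@(np.array([.618,-.115,p[2]])-p))/.04)
E
```

```text
clock: 2.1
tool_pos: [0.5955, -0.1353, 0.2996]
eef_rot: [0.084, -0.084, 0.703, -0.701]
wrist_force: [-0.6, -0.3, -1.5]
opening: 0.0007
[ 0.5955137  -0.1353329   0.29963348] [[-0.972 -0.     0.235]
 [-0.235  0.003 -0.972]
 [-0.    -1.    -0.003]] [-0.57959917 -0.25983856 -1.51625101] 0.0006646121406193514 2.1 to go tool units [-0.66583307  0.00112201 -0.36204662]
```

```bash
python3 -m jog '[{"linear":[-0.35,0,-0.18],"dr":[0,0,0],"jaw":0},{"linear":[-0.33,0,-0.18],"dr":[0,0,0],"jaw":0},{"linear":[0,0,0],"dr":[0,0,0],"jaw":0},{"linear":[0,0,0],"dr":[0,0,0],"jaw":0}]'
python3 - <<'E'
from h import *
import cv2
a=ctrl.capture("top")[:,:,::-1];b=ctrl.capture("side")[:,:,::-1]
f=lambda im,r,c:cv2.resize(im[r:r+150,c:c+200],(800//2*1,300))
f=lambda im,r,c:cv2.resize(im[r:r+140,c:c+185],(555,420)) 
im=np.hstack([cv2.resize(a[90:240,200:400],(400,300)),cv2.resize(b[80:230,180:380],(400,300))])
cv2.imwrite("pics/d.png",im)
p=ctrl.sense()["tool_pos"];tip=p-[0,0,.022];print(p,proj("top",tip),proj("side",tip))
E
```

```text
clock: 2.5
tool_pos: [0.617, -0.1199, 0.3004]
eef_rot: [0.081, -0.082, 0.702, -0.702]
wrist_force: [0.4, -0.5, -0.3]
opening: 0.0006
[ 0.61673417 -0.12063913  0.30060836] [304.47680817 153.83998437] [257.44239065 125.34825135]
```

View pics/d.png

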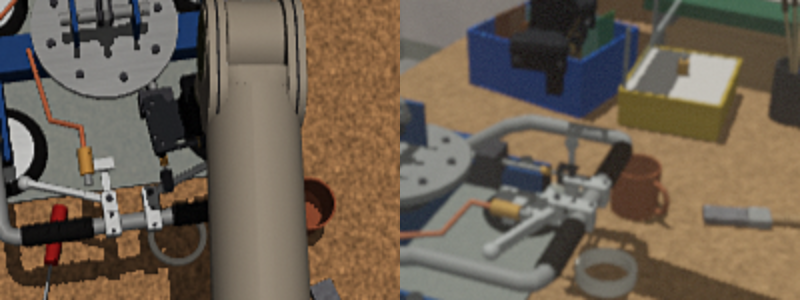

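In the side crop the shut fingers hang at about (550,85), as projected and behind the blade. I'll lower to TCP z≈0.187 with a 4 mm inward trim.

```bash
python3 -m jog '[{"linear":[0,0.3,-0.1],"dr":[0,0,0],"jaw":0},{"linear":[0,0.45,0],"dr":[0,0,0],"jaw":0},{"linear":[0,0.45,0],"dr":[0,0,0],"jaw":0},{"linear":[0,0.45,0],"dr":[0,0,0],"jaw":0},{"linear":[0,0.45,0],"dr":[0,0,0],"jaw":0},{"linear":[0,0.45,0],"dr":[0,0,0],"jaw":0},{"linear":[0,0.3,0],"dr":[0,0,0],"jaw":0},{"linear":[0,0,0],"dr":[0,0,0],"jaw":0},{"linear":[0,0,0],"dr":[0,0,0],"jaw":0}]'
python3 - <<'E'
from h import *
import cv2
b=ctrl.capture("side")[:,:,::-1]
cv2.imwrite("pics/e.png",cv2.resize(b[100:220,200:340],(700,600),interpolation=cv2.INTER_CUBIC))
s=ctrl.sense();print(s["tool_pos"],s["wrist_force"])
E
```

```text
clock: 3.5
tool_pos: [0.6161, -0.116, 0.1869]
eef_rot: [-0.081, 0.081, -0.702, 0.702]
wrist_force: [1.3, -0.5, 1.0]
opening: 0.0004
[ 0.61639596 -0.11602719  0.18738766] [-0.74983118  0.19985754  0.56416188]
```

View pics/e.png

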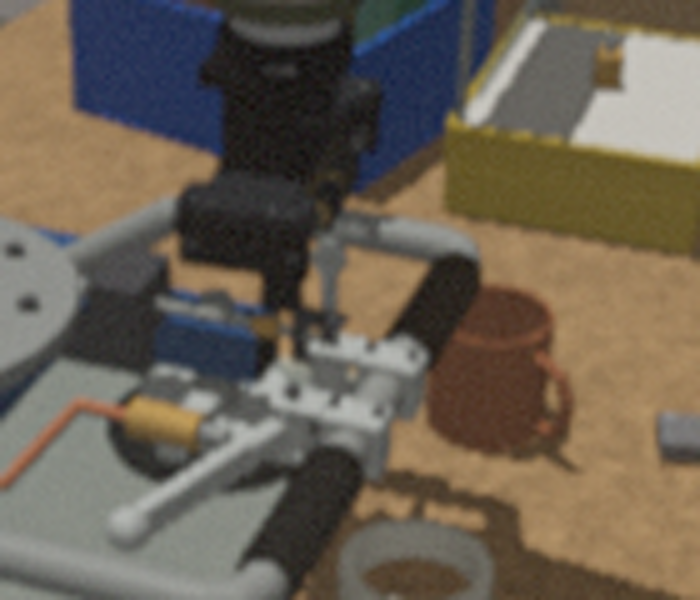

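The fingers, at about (285,290) in the crop, are on the machine side of the blade at (325,275), with no contact. Next I'll press slowly along tool +x.

```bash
python3 -m jog '[{"linear":[0.15,0,0],"dr":[0,0,0],"jaw":0},{"linear":[0.15,0,0],"dr":[0,0,0],"jaw":0},{"linear":[0.1,0,0],"dr":[0,0,0],"jaw":0},{"linear":[0.1,0,0],"dr":[0,0,0],"jaw":0}]'
python3 -m jog '[{"linear":[0.1,0,0],"dr":[0,0,0],"jaw":0},{"linear":[0.1,0,0],"dr":[0,0,0],"jaw":0}]'
python3 -m jog '[{"linear":[0.1,0,0],"dr":[0,0,0],"jaw":0},{"linear":[0.1,0,0],"dr":[0,0,0],"jaw":0},{"linear":[0,0,0],"dr":[0,0,0],"jaw":0}]'
```

```text
clock: 3.95
tool_pos: [0.5973, -0.1211, 0.1875]
eef_rot: [-0.082, 0.08, -0.702, 0.703]
wrist_force: [6.9, -1.6, -0.2]
opening: 0.0007
clock: 4.15
tool_pos: [0.5899, -0.1233, 0.1877]
eef_rot: [-0.083, 0.08, -0.702, 0.703]
wrist_force: [8.0, -3.1, -1.0]
opening: 0.0005
clock: 4.45
tool_pos: [0.5821, -0.1256, 0.1877]
eef_rot: [-0.083, 0.079, -0.702, 0.703]
wrist_force: [7.4, -4.3, -2.1]
opening: 0.0006
```

```bash
python3 -m jog '[{"linear":[0.1,0,0],"dr":[0,0,0],"jaw":0},{"linear":[0,0,0],"dr":[0,0,0],"jaw":0}]'
python3 -m jog '[{"linear":[0.05,0,0],"dr":[0,0,0],"jaw":0},{"linear":[0,0,0],"dr":[0,0,0],"jaw":0}]'
python3 -m jog '[{"linear":[0.05,0,0],"dr":[0,0,0],"jaw":0},{"linear":[0,0,0],"dr":[0,0,0],"jaw":0}]'
```

```text
clock: 4.65
tool_pos: [0.5795, -0.1262, 0.1879]
eef_rot: [-0.084, 0.079, -0.702, 0.703]
wrist_force: [13.7, -3.1, -4.3]
opening: 0.0002
clock: 4.85
tool_pos: [0.5791, -0.1263, 0.188]
eef_rot: [-0.085, 0.077, -0.702, 0.703]
wrist_force: [23.2, -3.6, -9.8]
opening: 0.0007
clock: 5.05
tool_pos: [0.5788, -0.1263, 0.1882]
eef_rot: [-0.087, 0.076, -0.702, 0.703]
wrist_force: [32.1, -1.9, -15.0]
opening: 0.0007
```

It came up firm at x≈0.579, about 8 mm before the predicted point. I'll ease off at once and look.

```bash
python3 -m jog '[{"linear":[-0.1,0,0],"dr":[0,0,0],"jaw":0},{"linear":[0,0,0],"dr":[0,0,0],"jaw":0}]'
python3 - <<'E'
from h import *
import cv2
b=ctrl.capture("side")[:,:,::-1]
cv2.imwrite("pics/f.png",cv2.resize(b[120:190,225:310],(800,659)[:2] if 0 else (729,600),interpolation=cv2.INTER_CUBIC))
s=ctrl.sense();print(s["tool_pos"],s["wrist_force"],s["wrist_torque"])
O=np.array([.4986,-.0177,.185]);c,sn=np.cos(.1374),np.sin(.1374);x=np.array([c,sn,0]);y=np.array([-sn,c,0])
piv=O+.036*x-.03*y
for th in(0,.13,.2,.26):
    P=piv+.126*(np.sin(.34-th)*x-np.cos(.34-th)*y); u=proj("side",P);print(th,(u-[225,120])*[729/85,600/70])
E
```

```text
clock: 5.25
tool_pos: [0.5795, -0.1262, 0.1878]
eef_rot: [-0.083, 0.079, -0.702, 0.703]
wrist_force: [13.0, -4.2, -2.3]
opening: 0.0003
[ 0.57948844 -0.12616606  0.18781428] [13.36636265 -3.20009679 -2.746852  ] [-0.83967201 -2.74251195  0.02102092]
0 [369.17985642 262.62972459]
0.13 [414.96200962 265.15163686]
0.2 [439.42474983 267.70807074]
0.26 [460.198131   270.56088624]
```

View pics/f.png

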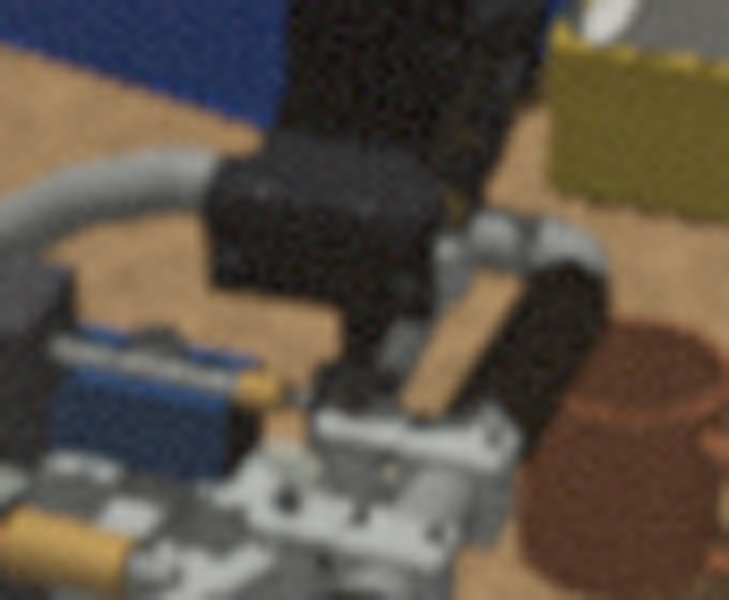

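The blade lies against the finger's right edge, and its ball end is at about (455-490,240). The stop prediction is (460,270). I'll compare rest and now in a tight crop to be sure of the angle.

Run:
```python
from h import *
import cv2
fr=np.mean([ctrl.capture("side")[:,:,::-1].astype(float) for _ in range(8)],0).astype(np.uint8)
a=cv2.imread("pics/side0.png")
O=np.array([.4986,-.0177,.185]);c,sn=np.cos(.1374),np.sin(.1374);x=np.array([c,sn,0]);y=np.array([-sn,c,0])
piv=O+.036*x-.03*y
o=[]
for im,ths in((a,(0,)),(fr,(.13,.26))):
    im=cv2.resize(im[135:175,250:300],None,fx=8,fy=8,interpolation=cv2.INTER_CUBIC)
    o.append(im.copy())
    for th in ths:
        P=piv+.126*(np.sin(.34-th)*x-np.cos(.34-th)*y);u=((proj("side",P)-[250,135])*8+4).astype(int)
        cv2.drawMarker(im,tuple(map(int,u)),(0,0,255),0,10,1);print(th,u)
    o[-1]=im
cv2.imwrite("pics/g.png",np.hstack(o))
s=ctrl.sense();print(s["wrist_force"],s["tool_pos"],s["clock"])
```

```text
0 [148 129]
0.13 [191 131]
0.26 [233 136]
[13.58760325 -3.28812686 -4.40686619] [ 0.57950366 -0.12616579  0.18784942] 5.7
```

View pics/g.png

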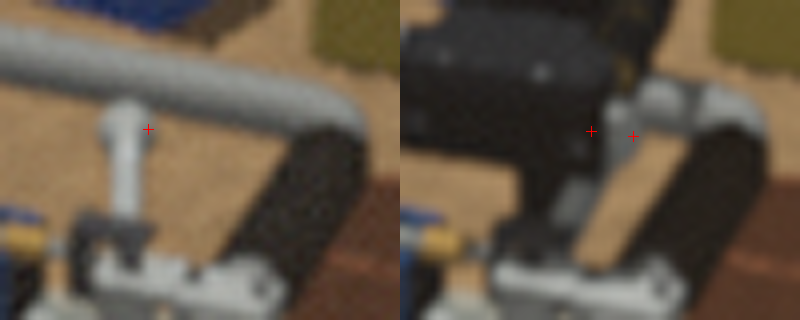

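At rest the ball sits 23 px left of its prediction, a calibration offset of about 6 mm that explains the early contact. With the same offset the stop should appear at x≈610. The ball is seen at about 614, so the lever is on its stop and clear of the bar, held with about 14 N.

Run:
```python
from plant import ctrl
print(ctrl.close_job()); s=ctrl.sense(); print(s["wrist_force"],s["tool_pos"],s["clock"])
```

```text
the job is handed in; nothing more can be done
None
the job is handed in; nothing more can be done
```

The right-hand latch lever is pressed in against its stop, and I handed the job in at about 5.7 s with the shut fingers still holding it there. The fingers went in behind the blade from above, on the machine's side, about 90 mm from the pivot, then pressed it towards the bar.

**Stop reached:** the force was about 8 N just before the stop, then rose steeply with almost no further movement. In the last picture the ball end is within about 4 px (of an 8x enlargement) of where it should be at 0.26 rad. It is clear of the bar.

**Holding force:** the last reading was about 14 N, against the roughly 9 N the spring needs at the stop.

**Checks that disagreed:**
- The lever came up firm about 8 mm earlier than I had worked out. The side view shows an offset of about 6 mm even with the lever at rest, and the fingers are probably wider than their pads.
- While finding the stop, the push rose briefly to about 35 N, more than "without forcing" calls for. I eased it off at the next step.

I saw no contact with the bar, the left-hand lever or the loose things, though I did not check each of them in a final picture.

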